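# Raise a lever press's counterweighted yoke and push the disc cutter home under its ram

### The job

Get the small lever press ready for punching discs. With the fingertips, push the press's counterweighted yoke lever up past its balance point so that it stays raised by itself, and take the fingers off it; then push the steel disc cutter back along its guide rails, under the lifted ram, until it is fully home against the rear stop. Only push: do not lift the cutter, and leave the other things on the bench where they are.

Things in the scene. Friction and masses are not known exactly. Their poses are not given: they have to be found in the camera images.
- lever_press: small grey cast lever press, fixed; 230 mm long, 104 mm wide (78 mm at the front), head 165 mm tall, its front roughly towards the robot. Origin on the bench surface under the ram's axis; x points from the front to the column at its back, y to its left, z up. The head overhangs the bed from x = -36 mm backwards and from 99 mm up, 52 mm wide; the ram's top ends at 202 mm (yoke down)
- rear_stop (a point): middle of the front face of the steel stop bar across the back end of the bed, at press x = +38, y = 0, 24 mm above the bench (bar's top at 30 mm). The flat bed is 18 mm above the bench, from x = -115 to +38 mm; on it two guide rails (tops at 26 mm, x = -115 to +45 mm) leave a channel 64 mm wide between y = -32 and +32 mm
- yoke (a joint): yoke lever's angle. 0: down, its side arms level and pointing to the press's front (the start); grows as the cross bar goes up and back; 1.40: raised, on its stop. Balance point near 0.87: left alone below 0.75 it falls down again, above 1.0 the cranked counterweight behind the head carries it on to 1.40. Lifting at the bar takes about 2 N at first, less further up
- yoke_bar (a point): middle of the yoke's cross bar, a round level steel bar 20 mm thick, parallel to the press's y, 140 mm from the axle. Free length between the side arms 66 mm (arms 8 mm thick, 14 mm high). With the yoke down it lies 132 mm above the bench, over the front part of the bed, with free space below it down to the cutter
- yoke_axle (a point): the yoke's hinge axis (parallel to the press's y), fixed in the head at press x = +28 mm, y = 0, 132 mm above the bench; the bar swings about it
- disc_cutter: flat steel block 76 mm long (x), 60 mm wide (y), 30 mm tall, with round holes in its top and one punch standing in the middle hole; about 0.7 kg, loose, lying on the bed between the rails, in front of the ram. Origin at the centre of its underside, x along the press's x, z up. Fully home its origin is right under the ram's axis (press x = 0), its back face on the stop
- punch_head (a point): top of the punch in the middle of the cutter, 38 mm above the cutter's underside, 16 mm across
- ram_foot (a point): middle of the lower end of the press's vertical square ram (18 x 18 mm), geared to the yoke: it rises 20 mm per radian. Yoke down, it is only 18 mm above the bed and the cutter cannot pass; yoke raised, 46 mm above the bed
- wax_tube: orange cylindrical wax tube standing on end, 26 mm across, 66 mm tall; loose bystander, to be left alone. Origin at the middle of its underside
- steel_jig: small dark steel block with a rod and two pins on it, 34 x 68 x 33 mm; loose bystander, to be left alone. Origin at the middle of its underside
- loupe: small hand loupe with a round blue rim, lying flat, 39 x 72 x 9 mm; loose bystander, to be left alone. Origin at the middle of its underside
- glass_dish: low round glass dish with copper rings in it, 70 mm across, 20 mm tall; loose bystander, to be left alone. Origin at the middle of its underside
- findings_box: open card box of brass findings, 52 x 58 x 20 mm; loose bystander, to be left alone. Origin at the middle of its underside
- card_tray: open card tray with dark parts in it, 43 x 62 x 27 mm; loose bystander, to be left alone. Origin at the middle of its underside
There are look-alikes about, which are no part of the job. Of the things shaped like the disc_cutter, the steel one is meant.

How it is judged:
On the way:
1. the yoke stands raised by itself, past its balance point, with the fingers off it (value of joint yoke above 1.2 rad and contact force between the fingers and anything else below 0.3 N), for 0.3 s.
At the end, for the whole second after the job is handed in: the yoke stands raised (joint above 1.2 rad), and the disc cutter lies flat and at rest on the bed, within 3 mm of the rear stop, its punch within 5 mm of the ram's axis (value of joint yoke above 1.2 rad and x of disc_cutter in the frame of lever_press above -0.003 m and horizontal distance between punch_head and ram_foot below 0.005 m and z of disc_cutter in the frame of lever_press below 0.021 m and angle between disc_cutter's own z axis and vertical below 0.05 rad and linear speed of disc_cutter below 0.01 m/s); the robot touches nothing.
It fails at once if the disc cutter is lifted off the bed or tipped (z of disc_cutter in the frame of lever_press above 0.028 m or angle between disc_cutter's own z axis and vertical above 0.2 rad).
It fails at once if a bystander is moved by over 25 mm (distance of any of wax_tube, steel_jig, loupe, glass_dish, findings_box, card_tray from where it was at the start of the episode above 0.025 m).
It also fails if it takes over 42 s, if anything falls off the work surface, if the arm or the gripper's body presses on something with over 40 N, if the wrist force passes 120 N, or if a joint passes its speed limit or range.

### The arm

A 6-joint arm with a two-finger parallel gripper is mounted at the origin on a cart in front of the work surface, level with it; the furniture and walls round the work are solid. World frame = base frame: x ahead of the robot, y to its left, z up, the work surface at z = 0. Lengths are in m, angles in rad, forces in N, time in s.
With the tool pointing down it reaches from about 0.35 to 0.975 m from the base axis. Payload 4.9 kg.
Tool frame: the origin (TCP) lies midway between the tips of the shut fingers; the grasp point (between the pads) lies 19 mm behind it; z points along the fingers, y is the line along which they close (so a half turn about z gives the same grasp; the last joint's range is limited). The gripper opens to 85 mm and grips with 20 to 120 N. Pads are 22 mm wide; open, the fingers measure 114 mm over their backs; the gripper's body (76 mm by 85 mm) begins 54 mm behind the grasp point. The pads swing forward as they close: fully open they stand 13 mm farther back than shut.
Start: joints at [1.08, 0.053, 1.613, -0, 1.476, -0.119], TCP at [0.227, 0.582, 0.231] pointing down, gripper open.
Joint ranges: [-3.01, 3.01], [-1.01, 2.22], [0.06, 2.58], [-1.02, 4.17], [0.09, 2.62], [-3.14, 3.14]. Speed limits (rad/s): [2.57, 2.57, 3.14, 3.14, 3.14, 3.14].

### API

Orientations are given as a rotation vector (axis times angle).
In Python, from station import ctrl gives the robot as it stands. The module is installed in compiled form; this text tells all that it offers.
- The arm moves only by the shell command python3 -m handwheel 'ROWS' [OPENING] [FORCE]. ROWS is JSON, a list of rows, each a list of 2 entries, a list of its own where there are three numbers: the shift along the tool's x, y, z in cm, then the turn, a rotation vector about the tool's x, y, z in rad. In form: [[[tx, ty, tz], [ax, ay, az]], ...]. A call has 1 to 5 rows; each row is the pose to reach, as a shift and turn from the pose commanded when the call began, along the tool's axes at that moment; what a row does not reach only later rows make up. A row lasts 1/8 s, in which the tool goes at most 62.5 mm and 10.7 degrees, less where a joint would pass 70% of its speed; a pose out of reach is approached as far as the arm can. A call with a gripper value outside its range is refused whole. OPENING is the gripper's target within -1 to 1 (shut at 1, half-way at 0, fully open at -1), set as the call begins (- or left out, the last holds). The fingers move at their own pace and stop on an object; FORCE is the grip in N (left out, the last holds). Time passes only in rows, so rows that repeat a pose let the fingers close. It gives the time, the measured TCP pose, the force, the opening and the grip force at its end, in the units of the state.
- ctrl.get_obs(): the state, without advancing time (a new reading comes with each control period).
- ctrl.get_image(name): name is "side" or "top"; returns the picture (384x512x3 uint8, blue, green, red); there is no depth.
- ctrl.calibration(name): a dict with "fx", "fy", "cx", "cy" (pixels), "k1" (the pictures are not rectified: a ray, as slopes to the right and down, at radius r is drawn at 1 + k1 r^2 times it, then the intrinsics apply), "R" (3x3) and "t" (3): a world point X has camera coordinates R X + t. Camera axes: x right, y down, z forward; pixel columns grow to the right and rows downward; lengths in m; the calibration is good to about 2 mm. A picture is of the moment at which its call begins. calibration takes no time and is no camera call.
- ctrl.finish_job(): hands the job in; it is judged then, once.
Trained networks look in the newest picture that a camera, given by its name, has taken for a name from the list of things; names that differ only in an ending like _2 or _b are one class to them, and where a whole thing is asked for, a point or a joint stands for the part that bears it (a point fixed in the world has none). Each returns a list of dicts, best first, with "score" (0 to 1); they miss things now and then, are a little off and sometimes report something else, mostly with a low value. They report only what shows in the picture. A call takes as long as a camera call. They do not tell look-alikes from the thing itself.
- ctrl.look_for(camera, query): "position" ([column, row] in pixels, amid what is visible of it).
- ctrl.landmark_of(camera, query): "position" ([column, row] in pixels: a listed point, or the origin of a listed thing).
The state is a dict: "t": time; "q": joint angles; "dq": joint speeds; "effort": joint torques, N m; "tool_pos": TCP position; "tool_rot": TCP orientation; "contact_force": force on the tool from outside, world axes, zero at the start; "wrist_torque": the same for the moment, N m; "opening": finger opening in m; "grip_force": force on a finger pad.
Only numpy, scipy, OpenCV 4.12 (cv2) and the standard library are available. Lean on these libraries where they do the work, as an engineer would, in place of code of your own. Each camera call takes 0.05 s, during which the arm holds its last target. There are 200 camera calls.

## Working session

There is one attempt and no reset: what is moved stays moved. The work goes in short steps, Python scripts to look and compute and a shell command to move; the robot and the scene stay as the last step left them, time stands still between calls to the robot, and variables do not carry over. Pictures are saved under pics/ and viewed, at most 10 in all, crops included, and the job is handed in when it is done.

```bash
mkdir -p pics; cat > h.py <<'E'
import numpy as np, cv2, json
from station import ctrl
from scipy.spatial.transform import Rotation as Ro
from scipy.optimize import least_squares
def proj(cam,X):
    c=ctrl.calibration(cam); X=np.atleast_2d(X); p=X@np.array(c["R"]).T+np.array(c["t"])
    s=p[:,:2]/p[:,2:]; s=s*(1+c["k1"]*(s**2).sum(1,keepdims=True))
    return s*[c["fx"],c["fy"]]+[c["cx"],c["cy"]]
def onz(cam,px,z):
    f=lambda v: proj(cam,[v[0],v[1],z])[0]-px
    return least_squares(f,[0.6,0.1]).x
def tri(pt,ps):
    f=lambda v: np.r_[proj("top",v)[0]-pt,proj("side",v)[0]-ps]
    r=least_squares(f,[0.6,0.1,0.1]); return r.x,np.abs(r.fun).max()
E
python3 - <<'E'
from h import *
ims=[ctrl.get_image(c) for c in("top","side")]
for c,i in zip(("top","side"),ims):
    cv2.imwrite(f"pics/{c}0.png",cv2.resize(i,(800,600)))
    k=ctrl.calibration(c); R=np.array(k["R"]); print(c,-R.T@np.array(k["t"]),R[2],k["fx"])
for q in["yoke_bar","yoke_axle","rear_stop","punch_head","ram_foot","lever_press","disc_cutter","wax_tube"]:
    for c in("top","side"): print(q,c,[(np.round(d["position"],1).tolist(),round(d["score"],2)) for d in ctrl.landmark_of(c,q)][:3])
o=ctrl.get_obs();print(o["t"],o["tool_pos"],o["tool_rot"],o["opening"])
E
```

```text
top [0.0938542  0.33821261 1.55398479] [ 0.31078232 -0.03645636 -0.9497817 ] 483.2000498979854
side [0.30353316 1.14803501 0.73396953] [ 0.24109911 -0.79468372 -0.55708976] 416.09334876549553
yoke_bar top [([218.0, 235.5], 0.59)]
yoke_bar side [([297.5, 225.4], 0.87)]
yoke_axle top [([193.7, 202.3], 0.88)]
yoke_axle side [([242.0, 235.2], 0.83)]
rear_stop top [([193.1, 212.7], 0.57)]
rear_stop side [([236.2, 267.7], 0.67)]
punch_head top [([284.3, 131.2], 0.93), ([211.9, 233.0], 0.81), ([352.4, 221.0], 0.76)]
punch_head side [([200.8, 181.2], 0.89), ([235.9, 168.7], 0.65), ([273.7, 172.8], 0.6)]
ram_foot top [([200.4, 220.0], 0.55)]
ram_foot side [([254.9, 264.1], 0.84)]
lever_press top [([200.0, 219.4], 0.96)]
lever_press side []
disc_cutter top [([348.6, 225.2], 0.84), ([326.7, 197.3], 0.76), ([212.8, 235.4], 0.66)]
disc_cutter side [([278.5, 263.5], 0.86), ([201.8, 189.2], 0.81), ([316.2, 179.4], 0.66)]
wax_tube top [([174.4, 252.1], 0.61)]
wax_tube side [([286.7, 310.3], 0.68)]
0.9 [0.22704616 0.58227221 0.2313153 ] [-5.80616344e-01 -3.08747263e+00  2.80854990e-05] 0.08538265341055484
```

View pics/top0.png

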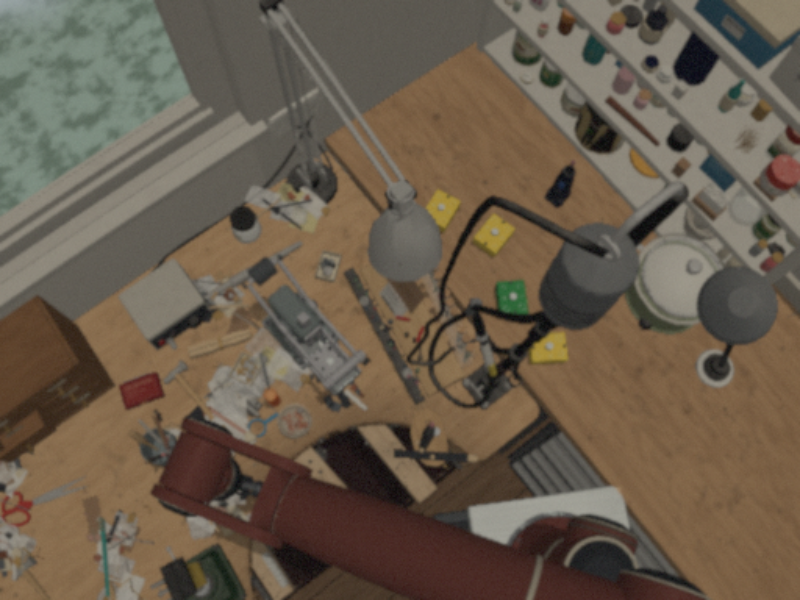

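View pics/side0.png

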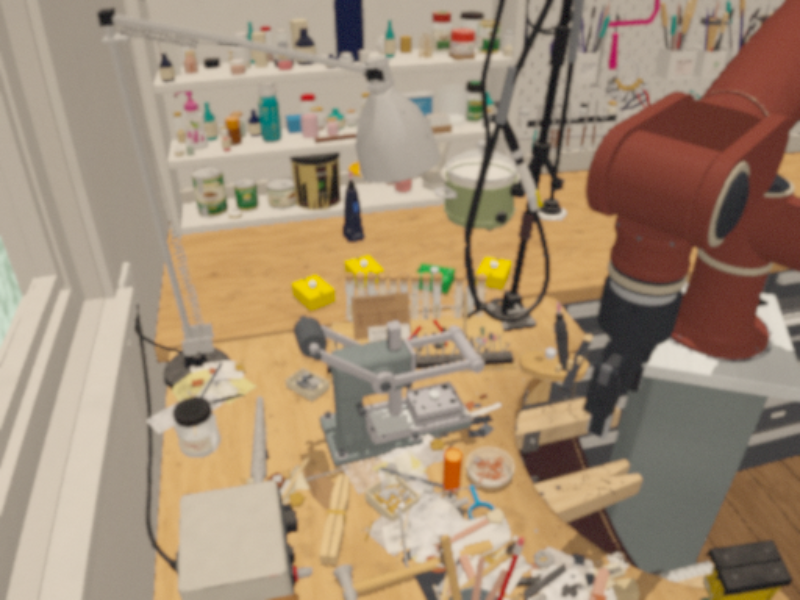

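The pictures show the press in mid bench: cross bar at about (297,222) in side and (218,235) in top, steel cutter at (280,257) in side. The yellow and green cutters behind are look-alikes. The lamp head hangs nearby, around top (258,155).

```bash
cat >> h.py <<'E'
P={"bar":[-.112,0,.132],"axle":[.028,0,.132],"stop":[.038,0,.024],"foot":[0,0,.036],"org":[0,0,0]}
def T(v,p):
    p=np.atleast_2d(p); c,s=np.cos(v[2]),np.sin(v[2])
    return p@np.array([[c,s,0],[-s,c,0],[0,0,1]])+[v[0],v[1],0]
E
python3 - <<'E'
from h import *
D=[("top","bar",218,235.5),("side","bar",297.5,225.4),("top","axle",193.7,202.3),("side","axle",242,235.2),("top","stop",193.1,212.7),("side","stop",236.2,267.7),("top","foot",200.4,220),("side","foot",254.9,264.1),("top","org",200,219.4)]
f=lambda v: np.concatenate([proj(c,T(v,P[n]))[0]-[a,b] for c,n,a,b in D])
r=least_squares(f,[.6,.3,0],loss="soft_l1",f_scale=2);v=r.x;print(v,np.round(f(v).reshape(-1,2),1).tolist())
print("bar",tri([218,235.5],[297.5,225.4]),"axle",tri([193.7,202.3],[242,235.2]))
print("bar model",T(v,P["bar"]))
print("punch top",onz("top",[211.9,233],.056),"cutter side",onz("side",[278.5,263.5],.018),"cut top",onz("top",[212.8,235.4],.018))
c,s=np.cos(v[2]),np.sin(v[2])
for w in(onz("top",[211.9,233],.056),onz("side",[278.5,263.5],.018),onz("top",[212.8,235.4],.018)):
    d=w-v[:2];print("in press",c*d[0]+s*d[1],-s*d[0]+c*d[1])
# side overlay
for cam in("side","top"):
    im=ctrl.get_image(cam); im=cv2.resize(im,None,fx=4,fy=4,interpolation=cv2.INTER_CUBIC)
    H=[[x,y,0] for x,y in((-.115,-.039),(.115,-.052),(.115,.052),(-.115,.039))]
    bar=[[-.112,-.033,.132],[-.112,.033,.132]]; ch=[[-.115,-.032,.026],[.045,-.032,.026],[.045,.032,.026],[-.115,.032,.026]]
    head=[[-.036,-.026,.165],[-.036,.026,.165]]
    for pts,col in((H,(0,0,255)),(bar,(0,255,0)),(ch,(255,0,0)),(head,(0,255,255))):
        cv2.polylines(im,[(proj(cam,T(v,pts))*4).astype(int)],True,col,1)
    x,y=(proj(cam,T(v,[-.05,0,.06]))[0]*4).astype(int)
    cv2.imwrite(f"pics/{cam}1.png",im[max(0,y-260):y+260,max(0,x-360):x+360])
for q in("wax_tube","steel_jig","loupe","glass_dish","findings_box","card_tray"):
    for cam in("top","side"): print(q,cam,[(np.round(onz(cam,d["position"],0),3).tolist(),round(d["score"],2)) for d in ctrl.landmark_of(cam,q)][:2])
E
```

```text
[0.52161217 0.43366701 0.53077009] [[0.3, 3.4], [1.0, -1.5], [-2.4, 1.3], [-1.6, -1.8], [-0.2, -1.8], [1.3, 0.8], [-1.0, -1.2], [-2.3, -1.9], [0.3, 2.2]]
bar (array([0.43049204, 0.37702463, 0.12798012]), np.float64(1.9193235473841241)) axle (array([0.54720586, 0.4402698 , 0.12159111]), np.float64(1.5673279967500662))
bar model [[0.42502141 0.37697287 0.132     ]]
punch top [0.46427934 0.3973123 ] cutter side [0.46406229 0.40206865] cut top [0.46532587 0.39674252]
in press -0.06784750432265865 -0.0023311997728898033
in press -0.06562703884871275 0.0018806310243372447
in press -0.06723337923488787 -0.0033523317683958297
wax_tube top [([0.43, 0.532], 0.58)]
wax_tube side [([0.411, 0.53], 0.58), ([0.48, 0.335], 0.46)]
steel_jig top [([0.419, 0.581], 0.5)]
steel_jig side [([0.408, 0.578], 0.68)]
loupe top [([0.367, 0.551], 0.37), ([0.42, 0.588], 0.25)]
loupe side [([0.364, 0.565], 0.51), ([0.48, 0.577], 0.44)]
glass_dish top [([0.366, 0.479], 0.6)]
glass_dish side [([0.361, 0.481], 0.88), ([0.411, 0.58], 0.33)]
findings_box top []
findings_box side [([0.475, 0.578], 0.98)]
card_tray top [([0.702, 0.386], 0.49)]
card_tray side [([0.688, 0.376], 0.62)]
```

View pics/side1.png

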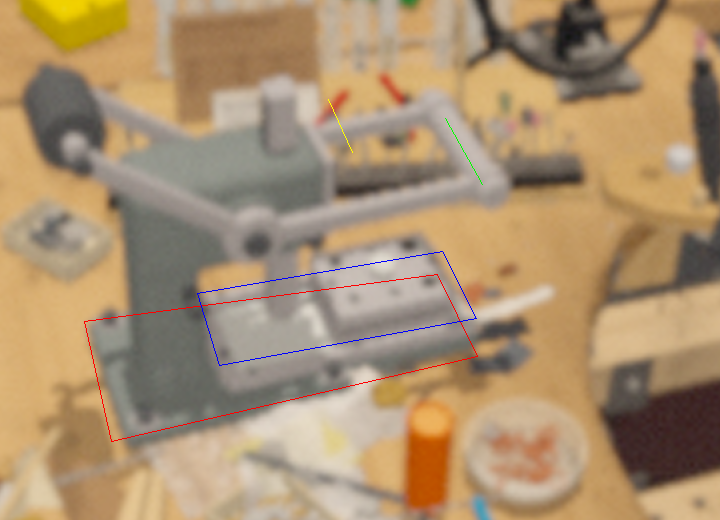

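View pics/top1.png

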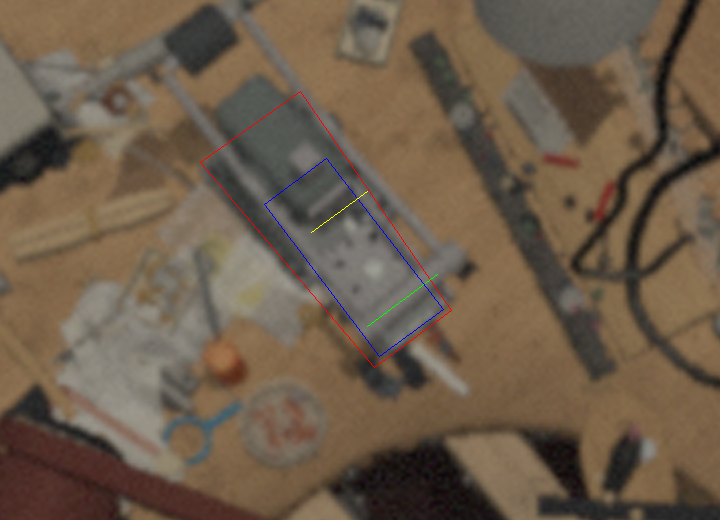

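The overlay is a few pixels off, mostly in yaw. One closer look at each view will let me pick edges.

```bash
python3 - <<'E'
from h import *
print("lamp",tri([258,155],[253,90])); 
for cam,(x0,y0,w,h,k) in {"side":(150,180,133,95,6),"top":(160,165,95,85,7)}.items():
    im=np.mean([ctrl.get_image(cam).astype(float) for _ in range(4)],0)
    im=im[y0:y0+h,x0:x0+w]; im=cv2.resize(im,None,fx=k,fy=k,interpolation=cv2.INTER_CUBIC)
    im=np.clip(im*1.6,0,255).astype(np.uint8)
    for i in range(0,w,10): cv2.putText(im,str(x0+i),(i*k,10),0,.35,(0,255,255)); cv2.line(im,(i*k,12),(i*k,18),(0,255,255))
    for i in range(0,h,10): cv2.putText(im,str(y0+i),(0,i*k+4),0,.35,(0,255,255)); cv2.line(im,(24,i*k),(30,i*k),(0,255,255))
    cv2.imwrite(f"pics/{cam}2.png",im)
E
```

```text
lamp (array([0.57248405, 0.24400259, 0.39763366]), np.float64(0.556667790542491))
```

View pics/side2.png

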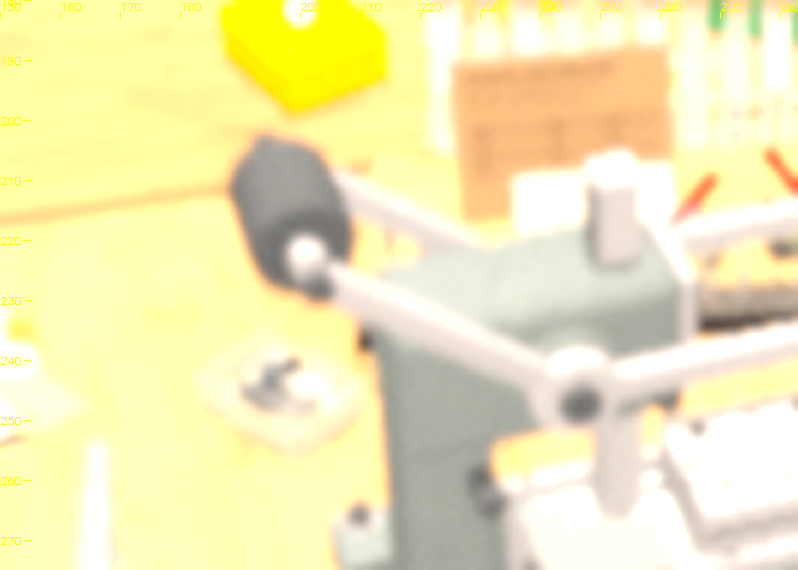

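View pics/top2.png

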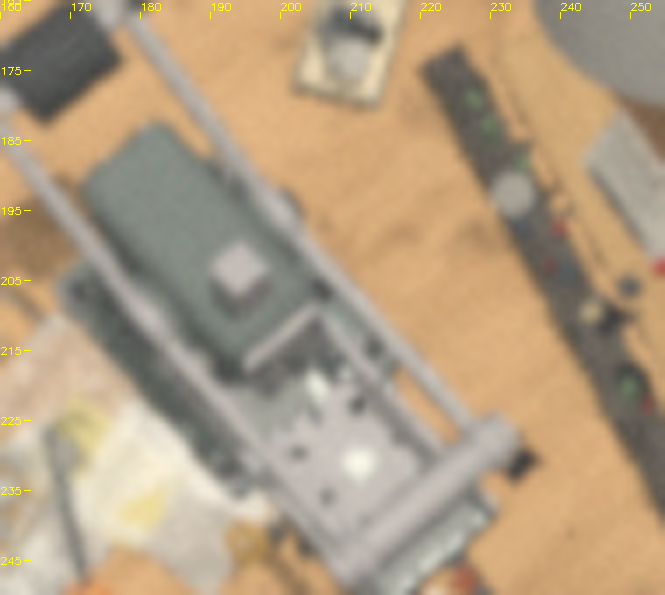

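Top view shows bar ends at (230,227) and (210,245), ram top at (194.3,203.3) and punch at (211,231). In the side view the ram top is at (252.2,206.3).

```bash
python3 - <<'E'
from h import *
v0=np.array([0.52161217,0.43366701,0.53077009])
g=proj("side",T(v0,[[-.112,0,.132]]))[0]; 
x,y=(proj("side",T(v0,[-.05,0,.06]))[0]*4).astype(int); o=np.array([max(0,x-360),max(0,y-260)])
S=lambda a,b:(np.array([a,b])+o)/4
b=[-.112,-.037,.132];b2=[-.112,.037,.132];rt=[0,0,.202]
D=[("top",b,[229.5,227.5]),("top",b2,[210.5,244.5]),("side",b,S(438,105)),("side",b2,S(493,187)),("top",rt,[194.3,203.3]),("side",rt,[252.2,206.3]),("side",rt,S(278,87)),
("side",P["foot"],[254.9,264.1]),("side",P["stop"],[236.2,267.7]),("top",P["stop"],[193.1,212.7])]
f=lambda v: np.concatenate([proj(c,T(v,n))[0]-a for c,n,a in D])
r=least_squares(f,v0,loss="soft_l1",f_scale=1.5);v=r.x;print(v,np.round(f(v).reshape(-1,2),1).tolist())
print("bar",tri([220,236],S(466,146)),T(v,P["bar"]),"ram",tri([194.3,203.3],[252.2,206.3]))
c,s=np.cos(v[2]),np.sin(v[2])
for w in(onz("top",[211.1,231.1],.056),onz("side",[278.5,263.5],.018)):
    d=w-v[:2];print("in press",c*d[0]+s*d[1],-s*d[0]+c*d[1])
E
```

```text
[0.52105633 0.43370882 0.59372923] [[-0.0, 2.3], [0.3, 1.0], [-0.2, 0.9], [-1.9, -1.5], [-0.0, 0.8], [0.0, 0.4], [0.2, -1.3], [-2.1, -1.8], [1.7, 1.5], [-0.7, -1.2]]
bar (array([0.42794133, 0.37110302, 0.13184887]), np.float64(1.7130489524117252)) [[0.428224   0.37104976 0.132     ]] ram (array([0.52183655, 0.43330581, 0.20292699]), np.float64(0.3987760254782131))
in press -0.06098457773469482 -0.00048124208966809565
in press -0.06494136894170421 0.005660378057353588
```

```bash
cat >> h.py <<'E'
V=np.array([.5212,.4335,.597])
def to(x,y,z,phi):
    o=ctrl.get_obs(); R0=Ro.from_rotvec(o["tool_rot"])
    Rt=Ro.from_euler("z",V[2])*Ro.from_matrix(np.array([[-1,0,0],[0,1,0],[0,0,-1.]]))*Ro.from_rotvec([0,-phi,0])
    p=T(V,[x,y,z])[0]
    print("row",np.round(R0.inv().apply(p-o["tool_pos"])*100,2),np.round((R0.inv()*Rt).as_rotvec(),3))
def st():
    o=ctrl.get_obs(); d=o["tool_pos"][:2]-V[:2]; c,s=np.cos(V[2]),np.sin(V[2])
    zt=Ro.from_rotvec(o["tool_rot"]).apply([0,0,1])
    print("t",o["t"],"press",np.round([c*d[0]+s*d[1],-s*d[0]+c*d[1],o["tool_pos"][2]],4),"phi",np.arccos(-zt[2]).round(3),"F",np.round(o["contact_force"],2),"q",np.round(o["q"],2))
E
python3 -c "
from h import *
st(); to(-.2,0,.16,1.0)"
```

```text
t 2.0 press [-0.1596  0.2884  0.2313] phi 0.0 F [-0.25  0.65 -0.44] q [ 1.08  0.05  1.61  0.    1.48 -0.12]
row [-21.48 -19.66   7.13] [-0.483 -0.918 -0.884]
```

```bash
python3 -m handwheel '[[[-21.5,-19.7,7.1],[-0.483,-0.918,-0.884]],[[-21.5,-19.7,7.1],[-0.483,-0.918,-0.884]],[[-21.5,-19.7,7.1],[-0.483,-0.918,-0.884]],[[-21.5,-19.7,7.1],[-0.483,-0.918,-0.884]],[[-21.5,-19.7,7.1],[-0.483,-0.918,-0.884]]]' 1 30; python3 -c "
from h import *
st(); to(-.2,0,.14,1.0)"
```

```text
t: 2.62
tool_pos: [0.3548, 0.3217, 0.1604]
tool_rot: [-0.321, 2.44, 0.264]
contact_force: [0.5, -0.8, 0.4]
opening: -0.0001
grip_force: 0.0
t 2.625 press [-0.2005  0.0011  0.1604] phi 0.699 F [ 0.47 -0.84  0.45] q [ 0.67 -0.74  2.45 -0.22  0.76 -1.05]
row [ 1.22 -0.31  1.6 ] [-0.151 -0.29  -0.277]
```

```bash
python3 -m handwheel '[[[1.2,-0.3,1.6],[-0.15,-0.29,-0.277]],[[1.2,-0.3,1.6],[-0.15,-0.29,-0.277]],[[1.2,-0.3,1.6],[-0.15,-0.29,-0.277]],[[1.2,-0.3,1.6],[-0.15,-0.29,-0.277]]]'; python3 -c "
from h import *
st(); to(-.114,0,.092,1.0)"
```

```text
t: 3.12
tool_pos: [0.3749, 0.3447, 0.1469]
tool_rot: [-0.629, 2.089, 0.335]
contact_force: [0.2, 1.2, -0.7]
opening: -0.0002
grip_force: 0.0
t 3.125 press [-0.1709  0.0088  0.1469] phi 0.979 F [ 0.17  1.18 -0.72] q [ 0.61 -0.76  2.58 -0.06  0.34 -1.51]
row [ 1.37 -0.82  7.79] [-0.01  -0.021 -0.007]
```

```bash
python3 -m handwheel '[[[1.2,-0.5,3.0],[0,0,0]],[[1.4,-0.8,7.8],[-0.01,-0.02,-0.007]],[[1.4,-0.8,7.8],[-0.01,-0.02,-0.007]]]'; python3 -c "
from h import *
st(); to(-.114,0,.092,1.0)
th=.35; to(.028-.14*np.cos(th)-.02*.54+.018*.84,0,.132+.14*np.sin(th)-.02*.84-.018*.54,1.0)
i=ctrl.get_image('side'); cv2.imwrite('pics/s3.png',cv2.resize(i[150:330,180:420],None,fx=3,fy=3))"
```

```text
t: 3.5
tool_pos: [0.4265, 0.3654, 0.0993]
tool_rot: [-0.644, 2.075, 0.352]
contact_force: [0.1, 0.3, 0.9]
opening: -0.0
grip_force: 0.0
t 3.5 press [-0.1166 -0.0031  0.0993] phi 0.99 F [0.07 0.28 0.91] q [ 0.55 -0.4   2.48  0.51  0.09 -2.11]
row [0.47 0.31 0.62] [ 0.008 -0.01   0.001]
row [-5.48  0.32 -1.52] [ 0.008 -0.01   0.001]
```

View pics/s3.png

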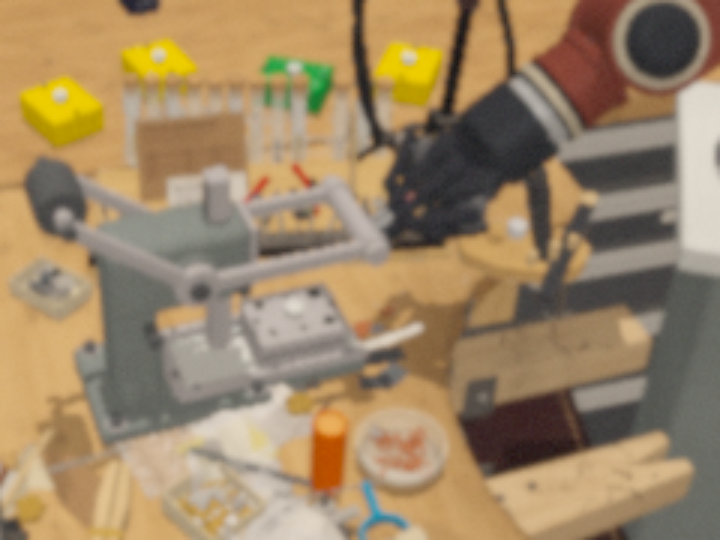

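```bash
python3 -c "
from h import *
o=ctrl.get_obs(); R=Ro.from_rotvec(o['tool_rot'])
for d in([0,0,0],[0,0,-.05],[.011,0,0],[0,.05,-.08],[0,-.05,-.08]): print((proj('side',o['tool_pos']+R.apply(d))[0]-[180,150])*3)
print((proj('side',T(V,P['bar']))[0]-[180,150])*3, o['t'])
i=ctrl.get_image('side'); cv2.imwrite('pics/s4.png',cv2.resize(i[180:260,270:370],None,fx=6,fy=6,interpolation=cv2.INTER_CUBIC)); st()"
```

```text
[354.02502164 246.92926834]
[403.43227493 209.48740621]
[360.31840121 254.20101644]
[461.93015824 222.85602825]
[406.57417449 153.52291456]
[352.57692909 216.1213054 ] 3.55
t 3.6 press [-0.1173 -0.0033  0.0976] phi 0.986 F [-0.19  0.96 -0.86] q [ 0.55 -0.4   2.48  0.5   0.09 -2.1 ]
```

View pics/s4.png

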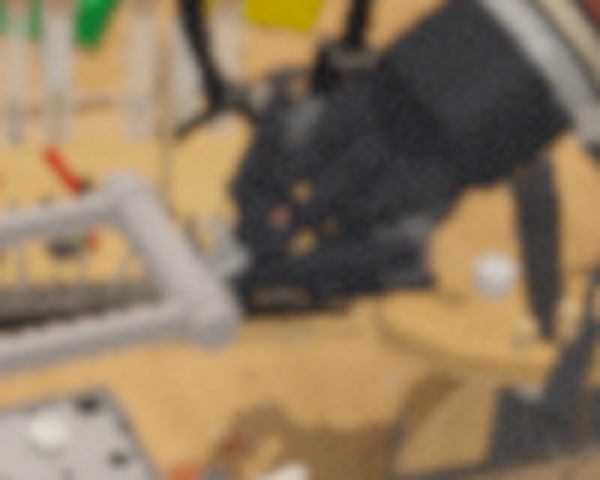

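The tip projects behind the near arm end, under the bar, which matches the picture (finger shaft visible at about (225,245) in the crop). Lifting.

```bash
python3 -m handwheel '[[[-1.8,0.1,-0.5],[0,0,0]],[[-3.6,0.3,-1.0],[0,0,0]],[[-5.5,0.3,-1.5],[0,0,0]]]'; python3 -c "
from h import *
st()
for th in(.7,1.1): to(.028-.14*np.cos(th)-.02*.54+.018*.84,0,.132+.14*np.sin(th)-.02*.84-.018*.54,1.0)"
```

```text
t: 3.98
tool_pos: [0.4372, 0.3767, 0.1524]
tool_rot: [-0.646, 2.078, 0.351]
contact_force: [-2.7, -1.1, -1.1]
opening: 0.0004
grip_force: 1.2
t 3.975 press [-0.1014  0.0002  0.1524] phi 0.986 F [-2.74 -1.14 -1.09] q [ 0.57 -0.48  2.42  0.16  0.22 -1.74]
row [-5.08 -0.03 -0.17] [ 0.007 -0.014  0.001]
row [-10.37  -0.05   1.56] [ 0.007 -0.014  0.001]
```

```bash
python3 -m handwheel '[[[-2.5,0,-0.1],[0,0,0]],[[-5.1,0,-0.2],[0,0,0]],[[-7.5,0,0.6],[0,0,0]],[[-9,0,1.1],[0,0,0]],[[-10.4,0,1.5],[0,0,0]]]'; python3 -c "
from h import *
st()
i=ctrl.get_image('side'); cv2.imwrite('pics/s5.png',cv2.resize(i[110:310,170:410],None,fx=3,fy=3))"
```

```text
t: 4.6
tool_pos: [0.4964, 0.4167, 0.2331]
tool_rot: [-0.644, 2.074, 0.352]
contact_force: [1.1, -0.3, -0.1]
opening: 0.0002
grip_force: 0.0
t 4.6 press [-2.990e-02  1.000e-04  2.331e-01] phi 0.991 F [ 1.1  -0.3  -0.08] q [ 0.57 -0.37  2.2   0.09  0.32 -1.67]
```

View pics/s5.png

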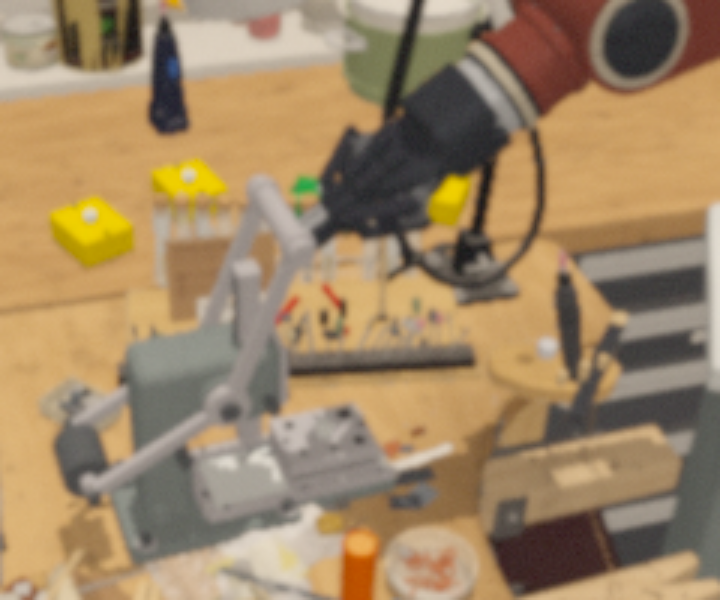

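The bar is up at roughly 1.1 rad or more, the counterweight has swung down, and there is no force on the fingers. Backing off.

```bash
python3 -m handwheel '[[[0.5,0,-4],[0,0,0]],[[0.5,0,-10],[0,0,0]],[[0.5,0,-10],[0,0,0]],[[0.5,0,-10],[0,0,0]],[[0.5,0,-10],[0,0,0]]]'; python3 -c "
from h import *
st(); to(-.145,0,.10,.75)
for c in('top','side'):
  ctrl.get_image(c)
  for q in('yoke_bar','ram_foot','punch_head'): print(c,q,[(np.round(d['position'],1).tolist(),round(d['score'],2)) for d in ctrl.landmark_of(c,q)][:3])
th=1.4; X=T(V,[[.028-.14*np.cos(th),0,.132+.14*np.sin(th)]]); print('raised bar pred',proj('top',X),proj('side',X))
"
```

```text
t: 5.28
tool_pos: [0.4253, 0.3672, 0.2797]
tool_rot: [-0.645, 2.08, 0.351]
contact_force: [0.3, -0.1, -0.4]
opening: -0.0004
grip_force: 0.0
t 5.275 press [-0.1165 -0.0009  0.2797] phi 0.985 F [ 0.33 -0.11 -0.44] q [ 0.56 -0.72  2.34  0.07  0.54 -1.65]
row [16.55  0.05  7.56] [0.007 0.235 0.002]
top yoke_bar [([187.2, 194.4], 0.69)]
top ram_foot []
top punch_head [([350.3, 223.9], 0.84), ([315.9, 148.1], 0.78), ([211.5, 237.7], 0.76)]
side yoke_bar [([249.1, 180.1], 0.57)]
side ram_foot [([253.4, 253.3], 0.54)]
side punch_head [([321.7, 172.9], 0.84), ([202.3, 182.0], 0.77), ([279.2, 250.5], 0.73)]
raised bar pred [[190.99408873 195.84129863]] [[249.97586664 180.74375928]]
```

The yoke is at 1.40, with the bar within 1–4 px of where it should be. Going down in front of the cutter.

```bash
python3 -m handwheel '[[[16.5,0,7.5],[0,0.235,0]],[[16.5,0,7.5],[0,0.235,0]],[[16.5,0,7.5],[0,0.235,0]],[[16.5,0,7.5],[0,0.235,0]],[[16.5,0,7.5],[0,0.235,0]]]'; python3 -c "
from h import *
print('punch',[T([0,0,-V[2]],[*(onz('side',[279.2,250.5],.056)-V[:2]),0])])
st(); to(-.145,0,.031,.75)"
```

```text
t: 6.3
tool_pos: [0.4038, 0.353, 0.1069]
tool_rot: [-0.713, 2.293, 0.288]
contact_force: [-0.0, 0.4, 0.5]
opening: 0.0001
grip_force: 0.0
punch [array([[-0.06750652,  0.00111813,  0.        ]])]
t 6.3 press [-0.1424 -0.0006  0.1069] phi 0.76 F [-0.01  0.37  0.54] q [ 0.56 -0.48  2.42  0.07  0.45 -1.66]
row [5.42 0.04 5.32] [0.007 0.01  0.003]
```

```bash
python3 -m handwheel '[[[2.0,0,2.5],[0,0.01,0]],[[4.0,0,4.5],[0,0.01,0]],[[5.0,0,5.6],[0,0.01,0]],[[5.0,0,5.6],[0,0.01,0]]]'; python3 -c "
from h import *
st(); to(-.11,0,.031,.75); to(-.055,0,.031,.75)"
```

```text
t: 6.8
tool_pos: [0.4057, 0.3546, 0.0316]
tool_rot: [-0.716, 2.303, 0.285]
contact_force: [0.6, -0.0, 0.7]
opening: 0.0002
grip_force: 0.0
t 6.8 press [-0.1399 -0.0003  0.0316] phi 0.749 F [ 0.57 -0.01  0.72] q [ 0.57 -0.28  2.42  0.11  0.25 -1.71]
row [-2.15  0.01  2.08] [ 0.007 -0.001  0.003]
row [-6.18 -0.02  5.83] [ 0.007 -0.001  0.003]
```

```bash
python3 -m handwheel '[[[-0.7,0,0.7],[0,0,0]],[[-1.5,0,1.4],[0,0,0]],[[-2.2,0,2.1],[0,0,0]],[[-2.7,0,2.5],[0,0,0]],[[-3.3,0,3.1],[0,0,0]]]'; python3 -c "
from h import *
st(); to(-.06,0,.031,.75)"
```

```text
t: 7.42
tool_pos: [0.4409, 0.3792, 0.0282]
tool_rot: [-0.717, 2.308, 0.284]
contact_force: [-5.6, -4.5, 5.7]
opening: -0.0003
grip_force: 3.5
t 7.425 press [-0.0969  0.0002  0.0282] phi 0.744 F [-5.59 -4.53  5.65] q [ 0.57 -0.14  2.32  0.11  0.22 -1.71]
row [-2.91 -0.04  2.29] [ 0.007 -0.006  0.003]
```

```bash
python3 -m handwheel '[[[-0.8,0,0.4],[0,0,0]],[[-1.4,0,0.9],[0,0,0]],[[-2.0,0,1.4],[0,0,0]],[[-2.6,0,1.8],[0,0,0]],[[-3.1,0,2.1],[0,0,0]]]'; python3 -c "
from h import *
st(); to(-.046,0,.032,.75); ctrl.get_image('side'); print(ctrl.landmark_of('side','punch_head')); print(proj('side',T(V,[[0,0,.056],[-.015,0,.056]])))"
```

```text
t: 8.05
tool_pos: [0.4719, 0.4003, 0.0342]
tool_rot: [-0.717, 2.307, 0.284]
contact_force: [-3.4, -1.1, -1.6]
opening: -0.0
grip_force: 1.7
t 8.05 press [-0.0594  0.0003  0.0342] phi 0.745 F [-3.44 -1.1  -1.56] q [ 0.57 -0.06  2.23  0.1   0.23 -1.69]
row [-0.84 -0.03  1.07] [ 0.007 -0.005  0.003]
[{'position': [202.3, 182.4], 'score': 0.81}, {'position': [318.4, 167.1], 'score': 0.74}, {'position': [260.1, 253.4], 'score': 0.7}, {'position': [234.1, 169.8], 'score': 0.65}, {'position': [275.1, 174.1], 'score': 0.49}]
[[252.73126012 256.08081266]
 [258.65311069 254.76447994]]
```

```bash
python3 -m handwheel '[[[-0.4,0,0.35],[0,0,0]],[[-0.7,0,0.7],[0,0,0]],[[-0.9,0,0.85],[0,0,0]],[[-1.1,0,1.0],[0,0,0]]]'; python3 -c "
from h import *
st()"
```

```text
t: 8.65
tool_pos: [0.4843, 0.4089, 0.0351]
tool_rot: [-0.716, 2.305, 0.285]
contact_force: [-4.5, -2.7, 3.3]
opening: -0.0002
grip_force: 2.6
t 8.65 press [-0.0444  0.0004  0.0351] phi 0.747 F [-4.47 -2.67  3.28] q [ 0.57 -0.02  2.2   0.1   0.22 -1.69]
```

Not clearly on the stop yet; small steps until the force rises.

```bash
python3 -m handwheel '[[[-0.2,0,0.2],[0,0,0]],[[-0.35,0,0.35],[0,0,0]],[[-0.5,0,0.5],[0,0,0]],[[-0.5,0,0.5],[0,0,0]]]'; python3 -c "
from h import *
st()"
```

```text
t: 9.15
tool_pos: [0.4875, 0.4114, 0.0343]
tool_rot: [-0.719, 2.309, 0.284]
contact_force: [-39.8, -31.7, 39.5]
opening: -0.0
grip_force: 25.6
t 9.15 press [-0.0402  0.0007  0.0343] phi 0.742 F [-39.8  -31.69  39.47] q [ 0.57 -0.01  2.18  0.1   0.23 -1.69]
```

```bash
python3 -m handwheel '[[[0.7,0,-0.8],[0,0,0]],[[2.5,0,-2.6],[0,0,0]],[[3.0,0,-6],[0,0,0]],[[3.0,0,-8],[0,0,0]],[[3.0,0,-8],[0,0,0]]]'; python3 -c "
from h import *
st()
for c in('side','top'):
  i=ctrl.get_image(c); print(c,[(np.round(d['position'],1).tolist(),round(d['score'],2)) for d in ctrl.landmark_of(c,'punch_head')+ctrl.landmark_of(c,'yoke_bar')])
  if c=='side': cv2.imwrite('pics/s6.png',cv2.resize(i[160:290,180:340],None,fx=4.5,fy=4.5,interpolation=cv2.INTER_CUBIC))
st()"
```

```text
t: 9.78
tool_pos: [0.428, 0.3699, 0.0752]
tool_rot: [-0.715, 2.301, 0.286]
contact_force: [-0.1, 0.8, -0.6]
opening: 0.0001
grip_force: 0.0
t 9.775 press [-0.1128 -0.0002  0.0752] phi 0.752 F [-0.06  0.81 -0.62] q [ 0.57 -0.31  2.35  0.08  0.34 -1.67]
side [([317.6, 170.1], 0.88), ([201.7, 187.6], 0.79), ([252.1, 255.1], 0.67), ([275.1, 174.0], 0.66), ([234.8, 166.9], 0.53), ([250.2, 183.1], 0.57), ([239.2, 231.6], 0.41)]
top [([329.7, 188.6], 0.84), ([282.5, 134.0], 0.8), ([352.0, 224.3], 0.69), ([315.7, 147.0], 0.65), ([198.8, 220.4], 0.6), ([187.9, 193.5], 0.58)]
t 10.075 press [-0.1141 -0.0002  0.0717] phi 0.745 F [-0.9   0.03 -0.43] q [ 0.57 -0.3   2.35  0.08  0.34 -1.67]
```

View pics/s6.png

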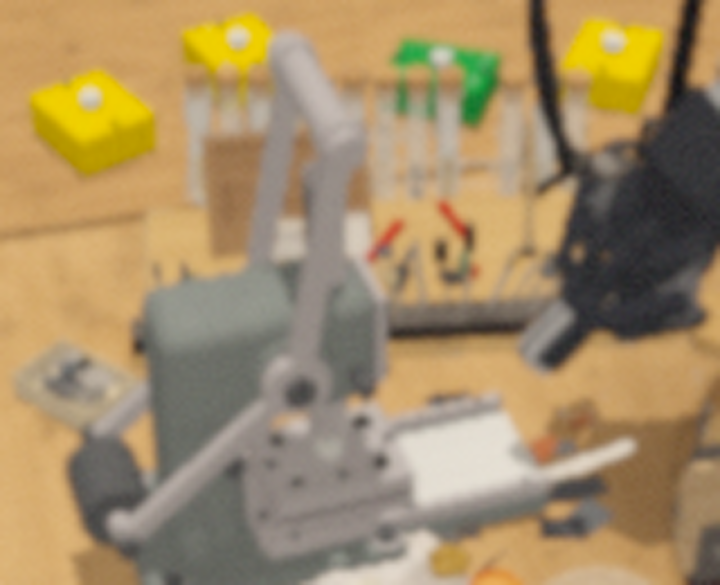

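The cutter lies flat under the ram, punch at (252,255) against (252.7,256.1) predicted for home. The yoke is raised and the fingers are clear.

```bash
python3 -c "
from h import *
print(ctrl.finish_job())"
```

```text
the job is handed in; nothing more can be done
None
```

I handed the job in at about 10 s on the robot clock: the yoke stands raised by itself at about 1.40 rad, the steel disc cutter is fully home against the rear stop, and the fingers are clear. The last picture and the stop contact agree with this, but the hand-in returned no verdict.

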